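# Push a free piston out of its barrel on a push-out stand and tray it

### The job

Slide the cylinder barrel along the stand's rails until it is fully against the end stop, without tipping it, then press the hand lever fully down so that the ram pushes the piston up out of the top of the barrel. Lift the piston out and stand it upright in the empty bay of the parts tray, setting it down rather than dropping it. Then raise the lever all the way back up, leave the empty barrel standing at the end stop, and do not disturb the other things on the bench.

Things in the scene. Friction and masses are not known exactly. Their poses are not given: they have to be found in the camera images.
- stand: Grey push-out stand bolted to the bench: steel table plate on four legs, its top 165 mm above the bench, with two rails (12 mm high, inner faces 90 mm apart) along the stand's x and, across the +x end, an end stop 20 mm high. Origin on the bench. In its frame the plate spans x -135..+60, y +40..+160 mm, the ram hole is at (0, +100) mm and the lever's pivot at (0, +10) mm, the handle pointing to -y
- stand_seat (a point): centre of the 44 mm ram hole at the plate's top surface (165 mm above the bench), midway between the rails and 42.5 mm before the end stop's face: the barrel's axis lies here, within about 1 mm along x and 3 mm along y, when it is against the stop. Axes parallel to the stand's
- lever (a joint): stand's hand lever, rad: 0 = handle fully up, ram 4 mm below the plate's top; 0.58 = handle fully down (hard stop), ram top (flat disc, 32 mm diameter) 47 mm above the plate's top; the ram moves in proportion. Stiff pivot: 5 to 10 N on the handle moves it either way and it stays where left, also with the piston on the ram. Starts at 0 to 0.03
- lever_grip (a point): middle of the lever's round black handle (26 mm diameter, 85 mm long), on its axis, 180 mm from the pivot towards the stand's -y. Height over the bench 99 - 180 sin(q - 0.29) mm at lever reading q: 150 mm up, 47 mm fully down, then with 25 mm free below it. The handle's free end leans 0.29 rad up with the lever up, as much down with it down; it shifts under 8 mm along y
- barrel_mid (a point): centre, half-way up, of the loose aluminium cylinder barrel: an upright ring 84 mm in outside diameter, 60 mm high, open at both ends, 0.5 kg, bore 59.5 mm with an inward shoulder (46 mm opening, 6 mm thick) at its foot. It starts on the plate between the rails, 55 to 85 mm from the end-stop position on the stand's -x side, the piston inside; 4 to 8 N slides it
- piston_mid (a point): centre, half-way up, of the free piston: an aluminium cylinder with two dark wear rings and flat ends, 56 mm in diameter, 46 mm high, about 0.28 kg. It starts loose in the barrel, resting on the shoulder, its top 8 mm below the barrel's rim; with the lever fully down it stands about 33 mm proud of the rim
- tray: blue sheet-steel parts tray fixed to the bench left or right of the stand, 224 mm along its x, 124 mm along its y, walls 22 mm high and 3 mm thick, floor 3 mm above the bench, origin at the centre of its underside. A divider (19 mm high) at x = 0 makes two bays with centres at x = -55.5 and +55.5 mm: the +x bay is empty, the -x bay holds a piston pulled earlier
- pulled_mid (a point): centre of the piston already standing in the tray's -x bay, the same kind as the one in the barrel, loose; to be left alone
- bin: blue open bin of hose adapters, 170 x 110 x 70 mm high, fixed to the bench on the other side of the stand, origin at the centre of its underside
- coupling: loose steel hexagon coupling standing on the bench near the robot, 68 mm high, 45 mm wide, origin at the centre of its foot; to be left alone
- spanner: loose steel spanner lying flat on the bench beyond the lever, 190 mm long; to be left alone
- lever_pivot (a point): the lever's pivot, 99 mm above the bench; the lever turns about the stand's x axis through it
There are look-alikes about, which are no part of the job. What is shaped like the part that bears piston_mid but pink is not meant. What is shaped like the part that bears barrel_mid but pink is not meant.

How it is judged:
On the way, in this order (a step that is already met when the one before it is completed fails the run):
1. the barrel has been slid to the end stop, over the ram (horizontal distance between barrel_mid and stand_seat below 0.006 m and z of barrel_mid in the frame of stand below 0.198 m), for 0.2 s.
2. the lever is down and the ram has pushed the piston up, at least 20 mm proud of the barrel's rim (z of piston_mid in the frame of barrel_mid above 0.027 m and horizontal distance between piston_mid and barrel_mid below 0.01 m and value of joint lever above 0.4 rad and horizontal distance between barrel_mid and stand_seat below 0.008 m), for 0.2 s.
3. the piston has been lifted clear of the barrel (z of piston_mid in the frame of stand above 0.252 m and contact force between piston and the fingers above 0.5 N), for 0.1 s.
At the end, for the whole second after the job is handed in: The piston stands upright (within 0.1 rad) and at rest on the floor of the tray's empty (+x) bay; the lever is back up (reading under 0.08 rad, of 0.58); the barrel stands flat on the plate with its axis within 8 mm of the ram hole's centre; everything is released (x of piston_mid in the frame of tray between 0.02 and 0.092 m and y of piston_mid in the frame of tray between -0.036 and 0.036 m and height (world z) of piston_mid between 0.023 and 0.029 m and angle between piston_mid's own z axis and vertical below 0.1 rad and linear speed of piston below 0.02 m/s and value of joint lever below 0.08 rad and horizontal distance between barrel_mid and stand_seat below 0.008 m and z of barrel_mid in the frame of stand below 0.198 m and angle between barrel_mid's own z axis and vertical below 0.05 rad); the robot touches nothing.
It fails at once if the piston is dropped or thrown: it moves faster than 0.5 m/s while the fingers do not hold it (a fall of more than about 13 mm) (linear speed of piston above 0.5 m/s and contact force between piston and the fingers below 0.1 N).
It fails at once if the barrel is tipped by more than 0.35 rad (angle between barrel_mid's own z axis and vertical above 0.35 rad).
It fails at once if the pulled piston, the coupling or the spanner is moved by more than 15 mm (distance of any of pulled_mid, coupling, spanner from where it was at the start of the episode above 0.015 m).
It also fails if it takes over 72 s, if anything falls off the work surface, if the arm or the gripper's body presses on something with over 40 N, if the wrist force passes 120 N, or if a joint passes its speed limit or range.

### The arm

A 6-joint arm with a two-finger parallel gripper is mounted at the origin on the work surface. World frame = base frame: x ahead of the robot, y to its left, z up, the work surface at z = 0. Lengths are in m, angles in rad, forces in N, time in s.
With the tool pointing down it reaches from about 0.275 to 0.75 m from the base axis. Payload 10.2 kg.
Tool frame: the origin (TCP) lies midway between the tips of the shut fingers; the grasp point (between the pads) lies 19 mm behind it; x points along the fingers, y is the direction in which the jaws open and shut, and the axes are right-handed (so a half turn about x gives the same grasp; the last joint's range is limited). The gripper opens to 85 mm and grips with 20 to 120 N. Pads are 22 mm wide; open, the fingers measure 114 mm over their backs; the gripper's body (76 mm by 85 mm) begins 54 mm behind the grasp point. The pads swing forward as they close: fully open they stand 13 mm farther back than shut.
Start: joints at [1.029, 0.313, 1.498, -0, 1.331, -0.223], TCP at [0.165, 0.499, 0.231] pointing down, gripper open.
Joint ranges: [-2.94, 2.94], [-0.97, 2.17], [0.19, 2.56], [-1.23, 4.37], [0.02, 3.11], [-2.88, 2.88]. Speed limits (rad/s): [2.39, 2.39, 3.01, 3.14, 3.14, 3.14].

### API

Orientations are given as a unit quaternion [w, x, y, z].
In Python, from station import ctrl, optics, workorder gives the robot as it stands. The module is installed in compiled form; this text tells all that it offers.
- The arm moves only by the tool send_rows, never from a script. Its argument "rows" is a list of rows, each an object with "twist": the turn, a rotation vector about the tool's x, y, z in degrees, a list of three; "slide": the shift along the tool's x, y, z in m, a list of three; "fingers": the finger opening in m, from 0 to 0.0854. In form: [{"twist": [ax, ay, az], "slide": [dx, dy, dz], "fingers": fingers}, ...]. A call has 1 to 20 rows; each row is the pose to reach, as a shift and turn from the pose measured when the call began, along the tool's axes at that moment; what a row does not reach only later rows make up. A row lasts 1/10 s, in which the tool goes at most 50 mm and 8.59 degrees, less where a joint would pass 70% of its speed; a pose out of reach is approached as far as the arm can. A call with a gripper value outside its range is refused whole. The fingers move at their own pace and stop on an object; "newtons" is the grip in N (left out, the last holds). Time passes only in rows, so rows that repeat a pose let the fingers close. It gives the time, the measured TCP pose, the force and the opening at its end, in the units of the state.
- ctrl.sense(): the state, without advancing time (a new reading comes with each control period).
- optics.read_camera(name): name is "scene" or "top"; returns a dict with "color" (400x640x3 uint8, red, green, blue), "z_map" (400x640 float32, m along the optical axis (not along the pixel's ray), 0 where there is no reading), "fx", "fy", "cx", "cy" (pixels), "R" (3x3) and "t" (3): a world point X has camera coordinates R X + t. Camera axes: x right, y down, z forward; pixel columns grow to the right and rows downward; lengths in m; the calibration is good to about 2 mm. A picture is of the moment at which its call begins.
- workorder.close_job(): hands the job in, once; it reports no verdict.
The state is a dict: "t": time; "joints": joint angles; "dq": joint speeds; "tau": joint torques, N m; "eef_pos": TCP position; "eef_rot": TCP orientation; "contact_force": force on the tool from outside, world axes, zero at the start; "moment": the same for the moment, N m; "opening": opening from 0.0 (shut) to 1.0 (fully open).
Only numpy, scipy, OpenCV 4.12 (cv2) and the standard library are available. Lean on these libraries where they do the work, as an engineer would, in place of code of your own. Each camera call takes 0.05 s, during which the arm holds its last target.

## Working session

There is one attempt and no reset: what is moved stays moved. The work goes in short steps, Python scripts to look and compute and a tool call to move; the robot and the scene stay as the last step left them, time stands still between calls to the robot, and variables do not carry over. Pictures are saved under pics/ and viewed, and the job is handed in when it is done.

Besides the shell and the picture viewer there is one more tool, called as name(argument=value, ...) on one line, values as JSON. send_rows: Moves the arm, as the interface text tells. Its arguments: {"type":"object","properties":{"rows":{"type":"array"},"newtons":{"type":"number"}},"required":["rows"]}

```bash
mkdir -p pics; cat > h.py <<'E'
import numpy as np,cv2
from station import ctrl,optics,workorder
def cam(n,save=None):
    d=optics.read_camera(n)
    if save: cv2.imwrite('pics/'+save,cv2.cvtColor(d['color'],cv2.COLOR_RGB2BGR))
    return d
def cloud(d):
    z=d['z_map'];v,u=np.mgrid[:z.shape[0],:z.shape[1]]
    P=np.stack([(u-d['cx'])/d['fx']*z,(v-d['cy'])/d['fy']*z,z],-1)
    W=(P-d['t'])@d['R']
    W[z==0]=np.nan
    return W
E
python3 - <<'E'
from h import *
print(ctrl.sense())
for n in ('scene','top'):
    d=cam(n,n+'0.png'); np.savez(n+'0.npz',**d)
    print(n,d['fx'],d['cx'],d['cy'],-d['R'].T@d['t'],d['R'][2])
E
```

```text
{'t': 0.0, 'joints': array([ 1.02859076e+00,  3.13457297e-01,  1.49847164e+00,  1.52014530e-05,
        1.33099557e+00, -2.23403353e-01]), 'dq': array([-0.00096269,  0.00116889,  0.00052696,  0.00035062, -0.00028515,
        0.00102426]), 'tau': array([-4.07508924e-04, -4.12257206e+01, -2.59745872e+01, -2.05306233e-04,
        4.11805260e-03, -7.01256056e-06]), 'eef_pos': array([0.1644182 , 0.49830756, 0.23071833]), 'eef_rot': array([ 0.69796136,  0.11180328,  0.69832282, -0.11267298]), 'contact_force': array([-0.34278895,  0.08178004,  0.67487023]), 'moment': array([-0.03420494, -0.03189516,  0.05298228]), 'opening': 1.0009538755054752}
scene 441.6495371665832 318.9581633789365 200.22510226114736 [ 1.2913095  -0.18157605  0.80078721] [-0.73472301  0.18360549 -0.65304757]
top 461.028783957672 317.8652398346474 202.80731245069083 [ 0.3205097  -0.00537331  1.29664368] [ 0.18699676  0.00628254 -0.98234044]
```

View pics/scene0.png

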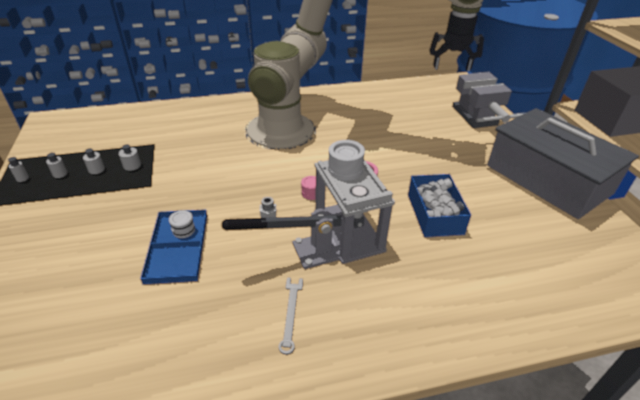

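View pics/top0.png

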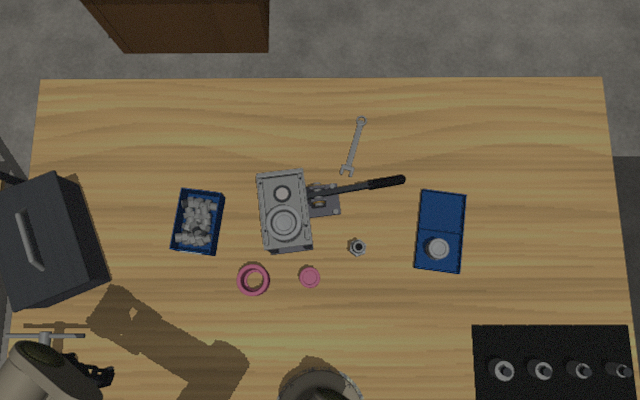

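The views show the stand ahead with the barrel at top (284,222) and the ram hole at (282,194). The lever handle is at (388,182) towards -y, the tray at (440,231) with the pulled piston in its near bay, and the bin on the left. Next I'll measure these points.

```bash
cat > m.py <<'E'
from h import *
from scipy.optimize import least_squares
import sys
for n in ('top','scene'):
    d=dict(np.load(n+'0.npz')); W=cloud(d); X=W.reshape(-1,3)
    C=d['color'].reshape(-1,3).astype(int)
    reg=(X[:,0]>.3)&(X[:,0]<.75)&(X[:,1]>-.5)&(X[:,1]<.4)
    def circ(P):
        r=least_squares(lambda q:np.hypot(P[:,0]-q[0],P[:,1]-q[1])-q[2],[*P[:,:2].mean(0),.03],loss='soft_l1',f_scale=.002); return r.x
    # plate
    m=reg&(abs(X[:,2]-.165)<.004)
    P=X[m]; P=P[(P[:,1]<.2)&(P[:,1]>-.1)]
    print(n,'plate n',len(P),'z',np.median(P[:,2]))
    m2=reg&(X[:,2]>.160)&(X[:,2]<.19)&(X[:,1]<.25)&(X[:,1]>-.05)
    Q=X[m2][:,:2].astype(np.float32); 
    r=cv2.minAreaRect(Q); print('plate rect',r, cv2.boxPoints(r).round(4).tolist())
    m3=reg&(abs(X[:,2]-.225)<.005); Q=X[m3]; 
    Q=Q[abs(Q[:,1]-.08)<.15]; print('rim n',len(Q),'z',np.median(Q[:,2]), 'minenc',cv2.minEnclosingCircle(Q[:,:2].astype(np.float32)),'fit',Q.mean(0))
    # blue
    blue=reg&(C[:,2]>C[:,0]+40)&(X[:,2]<.04)&(X[:,2]>-.01)&(X[:,1]<-.1)
    Q=X[blue]; Q2=X[reg&(abs(X[:,2]-.0215)<.004)&(C[:,2]>C[:,0]+40)&(X[:,1]<-.1)]
    for q in (Q,Q2): r=cv2.minAreaRect(q[:,:2].astype(np.float32)); print('tray',r,cv2.boxPoints(r).round(4).tolist(),len(q))
    Q=X[reg&(abs(X[:,2]-.049)<.004)&(X[:,1]<-.2)]; print('pulled',np.median(Q,0),len(Q))
    # handle
    dark=reg&(C.max(1)<45)&(X[:,2]>.1)&(X[:,2]<.2)&(X[:,1]<.0)
    Q=X[dark]; print('handle',len(Q),Q.mean(0),Q.min(0),Q.max(0)); 
    if len(Q)>3:
        u,s,v=np.linalg.svd(Q-Q.mean(0)); print('dir',v[0])
E
python3 m.py
```

```text
top plate n 1575 z 0.1656134418435525
plate rect ((0.5241275429725647, 0.08911493420600891), (0.19576199352741241, 0.12027078121900558), 7.258372783660889) [[0.41940000653266907, 0.1363999992609024], [0.43459999561309814, 0.017100000753998756], [0.6287999749183655, 0.04179999977350235], [0.6136000156402588, 0.16110000014305115]]
rim n 523 z 0.2250772011635398 minenc ((0.47934165596961975, 0.0840579941868782), 0.04227358475327492) fit [0.4790009  0.08346152 0.22497374]
tray ((0.4851733148097992, -0.3373514413833618), (0.12452521175146103, 0.22221122682094574), 82.01717376708984) [[0.36649999022483826, -0.38359999656677246], [0.5866000056266785, -0.41440001130104065], [0.6037999987602234, -0.29109999537467957], [0.3837999999523163, -0.26030001044273376]] 2824
tray ((0.4846740961074829, -0.3376159369945526), (0.12390924990177155, 0.22125138342380524), 81.9289779663086) [[0.36640000343322754, -0.38339999318122864], [0.5855000019073486, -0.41449999809265137], [0.6029000282287598, -0.29179999232292175], [0.3837999999523163, -0.260699987411499]] 185
pulled [ 0.43346047 -0.32192454  0.049347
[... 739 characters left out ...]
2.05545043945312) [[0.365200012922287, -0.3828999996185303], [0.5924999713897705, -0.4146000146865845], [0.609499990940094, -0.2922999858856201], [0.3822999894618988, -0.2606000006198883]] 2991
tray ((0.4886334240436554, -0.33705630898475647), (0.12173681706190109, 0.22457967698574066), 82.1636734008789) [[0.36910000443458557, -0.38199999928474426], [0.5916000008583069, -0.41269999742507935], [0.6082000136375427, -0.2921000123023987], [0.385699987411499, -0.2614000141620636]] 267
pulled [ 0.4366832  -0.32208553  0.04716817] 259
handle 368 [ 0.60315041 -0.17041348  0.15327557] [ 0.58864789 -0.21438535  0.1301589 ] [ 0.61368134 -0.12251068  0.16830127]
dir [ 0.10846562 -0.95701646  0.2689883 ]
```

```bash
cat >> h.py <<'E'
from scipy.spatial.transform import Rotation as Ro
def pose():
    s=ctrl.sense(); q=s['eef_rot']; return s['eef_pos'],Ro.from_quat([q[1],q[2],q[3],q[0]])
def go(p,yaw=None,sgn=None):
    """yaw (deg): direction of jaw axis = world y rotated by yaw"""
    x,R=pose(); M=R.as_matrix()
    print('tool x',M[:,0].round(3),'y',M[:,1].round(3),'pos',x.round(4))
    tw=np.zeros(3)
    if yaw is not None:
        a=np.radians(yaw); y=np.array([-np.sin(a),np.cos(a),0]); 
        if (sgn or np.sign(y@M[:,1]))<0: y=-y
        xx=np.array([0,0,-1.]); T=np.stack([xx,y,np.cross(xx,y)],1)
        tw=np.degrees((R.inv()*Ro.from_matrix(T)).as_rotvec())
    print('slide',(M.T@(np.array(p)-x)).round(4).tolist(),'twist',tw.round(2).tolist())
E
python3 - <<'E'
from h import *
go([.405,.074,.30],7.4)
d=dict(np.load('top0.npz')); W=cloud(d)
for u,v in ((347,172),(345,176),(352,165),(360,120),(357,246),(388,182)): print(u,v,W[v,u].round(3))
E
```

```text
tool x [-0.001 -0.001 -1.   ] y [ 0.313  0.95  -0.001] pos [0.1644 0.4984 0.2308]
slide [-0.0689, -0.3277, 0.3614] twist [-25.66, -0.03, 0.06]
347 172 [ 0.659 -0.082 -0.002]
345 176 [ 0.646 -0.076  0.002]
352 165 [ 0.68  -0.096 -0.001]
360 120 [ 0.814 -0.121  0.008]
357 246 [ 0.437 -0.102  0.071]
388 182 [ 0.59  -0.175  0.163]
```

send_rows(rows=[{"twist": [-8, 0, 0], "slide": [-0.069, -0.03, 0.03], "fingers": 0}, {"twist": [-16, 0, 0], "slide": [-0.069, -0.06, 0.06], "fingers": 0}, {"twist": [-25.7, 0, 0], "slide": [-0.069, -0.328, 0.361], "fingers": 0}, {"twist": [-25.7, 0, 0], "slide": [-0.069, -0.328, 0.361], "fingers": 0}, {"twist": [-25.7, 0, 0], "slide": [-0.069, -0.328, 0.361], "fingers": 0}, {"twist": [-25.7, 0, 0], "slide": [-0.069, -0.328, 0.361], "fingers": 0}, {"twist": [-25.7, 0, 0], "slide": [-0.069, -0.328, 0.361], "fingers": 0}, {"twist": [-25.7, 0, 0], "slide": [-0.069, -0.328, 0.361], "fingers": 0}, {"twist": [-25.7, 0, 0], "slide": [-0.069, -0.328, 0.361], "fingers": 0}, {"twist": [-25.7, 0, 0], "slide": [-0.069, -0.328, 0.361], "fingers": 0}, {"twist": [-25.7, 0, 0], "slide": [-0.069, -0.328, 0.361], "fingers": 0}, {"twist": [-25.7, 0, 0], "slide": [-0.069, -0.328, 0.361], "fingers": 0}, {"twist": [-25.7, 0, 0], "slide": [-0.069, -0.328, 0.361], "fingers": 0}], newtons=40)

```text
t: 1.4
eef_pos: [0.4043, 0.0738, 0.2998]
eef_rot: [0.705, -0.046, 0.706, 0.045]
contact_force: [0.7, 0.4, -0.6]
opening: 0.003
```

```bash
python3 - <<'E'
from h import *
go([.414,.0752,.183],7.4)
cam('scene','s1.png')
E
```

```text
tool x [-0.001 -0.001 -1.   ] y [-0.128  0.992 -0.   ] pos [0.4043 0.0738 0.2998]
slide [0.1168, 0.0002, 0.01] twist [-0.02, -0.09, 0.03]
```

View pics/s1.png

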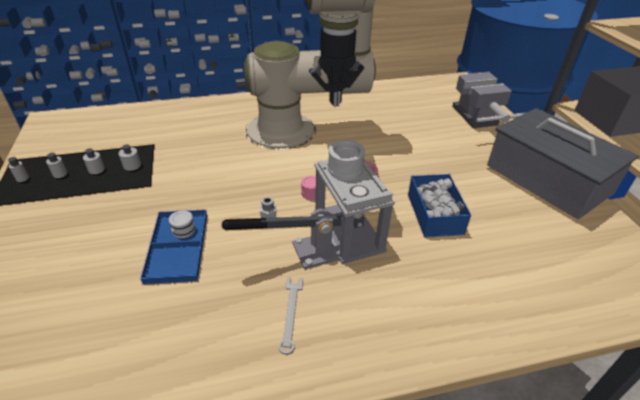

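The gripper is shut and upright behind the barrel at (338,90). Next it goes down, then makes a steady push.

send_rows(rows=[{"twist": [0, 0, 0], "slide": [0.04, 0, 0], "fingers": 0}, {"twist": [0, 0, 0], "slide": [0.08, 0, 0], "fingers": 0}, {"twist": [0, 0, 0], "slide": [0.117, 0, 0], "fingers": 0}, {"twist": [0, 0, 0], "slide": [0.117, 0, 0.005], "fingers": 0}, {"twist": [0, 0, 0], "slide": [0.117, 0, 0.012], "fingers": 0}, {"twist": [0, 0, 0], "slide": [0.117, 0, 0.018], "fingers": 0}, {"twist": [0, 0, 0], "slide": [0.117, 0, 0.024], "fingers": 0}, {"twist": [0, 0, 0], "slide": [0.117, 0, 0.03], "fingers": 0}, {"twist": [0, 0, 0], "slide": [0.117, 0, 0.036], "fingers": 0}, {"twist": [0, 0, 0], "slide": [0.117, 0, 0.042], "fingers": 0}, {"twist": [0, 0, 0], "slide": [0.117, 0, 0.048], "fingers": 0}, {"twist": [0, 0, 0], "slide": [0.117, 0, 0.054], "fingers": 0}, {"twist": [0, 0, 0], "slide": [0.117, 0, 0.06], "fingers": 0}, {"twist": [0, 0, 0], "slide": [0.117, 0, 0.06], "fingers": 0}])

```text
t: 2.85
eef_pos: [0.4642, 0.0821, 0.1836]
eef_rot: [0.706, -0.046, 0.706, 0.046]
contact_force: [-1.5, -0.1, 1.3]
opening: -0.0
```

```bash
cat > b.py <<'E'
from h import *
import sys
d=cam('scene',sys.argv[1]); 
u=np.array([.9918,.128]);v=np.array([-.128,.9918]);seat=np.array([.5617,.0929])
for n,d in (('scene',d),('top',cam('top',sys.argv[1].replace('.','t.')))):
    X=cloud(d).reshape(-1,3); Q=X[(abs(X[:,2]-.225)<.004)&(X[:,0]>.4)&(X[:,0]<.65)&(X[:,1]>0)&(X[:,1]<.17)]
    st=(Q[:,:2]-seat)@np.stack([u,v],1); print(n,len(st),'x range',np.percentile(st[:,0],[1,99]).round(4),'y range',np.percentile(st[:,1],[1,99]).round(4))
E
python3 b.py s2.png
```

```text
scene 378 x range [-0.0913 -0.0015] y range [-0.0407  0.0398]
top 30 x range [-0.0115 -0.0034] y range [-0.0231  0.0106]
```

View pics/s2.png

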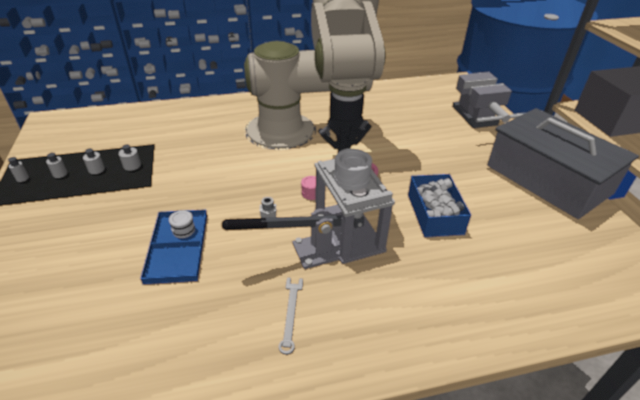

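The barrel has slid about 40 mm and is still upright, at (353,170). I'll keep pushing.

send_rows(rows=[{"twist": [0, 0, 0], "slide": [0, 0, 0.006], "fingers": 0}, {"twist": [0, 0, 0], "slide": [0, 0, 0.012], "fingers": 0}, {"twist": [0, 0, 0], "slide": [0, 0, 0.018], "fingers": 0}, {"twist": [0, 0, 0], "slide": [0, 0, 0.024], "fingers": 0}, {"twist": [0, 0, 0], "slide": [0, 0, 0.03], "fingers": 0}, {"twist": [0, 0, 0], "slide": [0, 0, 0.035], "fingers": 0}, {"twist": [0, 0, 0], "slide": [0, 0, 0.038], "fingers": 0}, {"twist": [0, 0, 0], "slide": [0, 0, 0.04], "fingers": 0}, {"twist": [0, 0, 0], "slide": [0, 0, 0.041], "fingers": 0}, {"twist": [0, 0, 0], "slide": [0, 0, 0.042], "fingers": 0}])

```text
t: 3.95
eef_pos: [0.5056, 0.0875, 0.1835]
eef_rot: [0.706, -0.046, 0.706, 0.046]
contact_force: [-5.1, 0.0, 0.9]
opening: 0.002
```

```bash
python3 b.py s3.png
```

```text
scene 405 x range [-0.0487  0.0392] y range [-0.0394  0.0406]Traceback (most recent call last):
  File "b.py", line 7, in <module>
    st=(Q[:,:2]-seat)@np.stack([u,v],1); print(n,len(st),'x range',np.percentile(st[:,0],[1,99]).round(4),'y range',np.percentile(st[:,1],[1,99]).round(4))
                                                                   ~~~~~~~~~~~~~^^^^^^^^^^^^^^^^
    return _quantile_unchecked(
        a, q, axis, out, overwrite_input, method, keepdims, weights)
    return _ureduce(a,
                    func=_quantile_ureduce_func,
    ...<5 lines>...
                    overwrite_input=overwrite_input,
                    method=method)
    r = func(a, **kwargs)
    result = _quantile(arr,
                       quantiles=q,
    ...<2 lines>...
                       out=out,
                       weights=wgt)
    slices_having_nans = np.isnan(arr[-1, ...])
                                  ~~~^^^^^^^^^
IndexError: index -1 is out of bounds for axis 0 with size 0
```

A few millimetres may remain, so I'll creep forward in 1 mm steps and watch the force.

send_rows(rows=[{"twist": [0, 0, 0], "slide": [0, 0, 0.001], "fingers": 0}, {"twist": [0, 0, 0], "slide": [0, 0, 0.002], "fingers": 0}, {"twist": [0, 0, 0], "slide": [0, 0, 0.003], "fingers": 0}])

```text
t: 4.35
eef_pos: [0.5086, 0.0879, 0.1835]
eef_rot: [0.706, -0.046, 0.705, 0.046]
contact_force: [-8.2, -2.6, 3.4]
opening: -0.0
```

send_rows(rows=[{"twist": [0, 0, 0], "slide": [0, 0, 0.001], "fingers": 0}, {"twist": [0, 0, 0], "slide": [0, 0, 0.002], "fingers": 0}, {"twist": [0, 0, 0], "slide": [0, 0, 0.002], "fingers": 0}])

```text
t: 4.65
eef_pos: [0.5089, 0.088, 0.1837]
eef_rot: [0.704, -0.047, 0.707, 0.046]
contact_force: [-18.0, -3.1, 8.0]
opening: 0.005
```

The force rose to 18 N with almost no advance, so the barrel is against the stop. I'll back off and go up.

send_rows(rows=[{"twist": [0, 0, 0], "slide": [0, 0, -0.006], "fingers": 0}, {"twist": [0, 0, 0], "slide": [0, 0, -0.03], "fingers": 0}, {"twist": [0, 0, 0], "slide": [-0.04, 0, -0.05], "fingers": 0}, {"twist": [0, 0, 0], "slide": [-0.09, 0, -0.06], "fingers": 0}, {"twist": [0, 0, 0], "slide": [-0.12, 0, -0.08], "fingers": 0.05}, {"twist": [0, 0, 0], "slide": [-0.12, 0, -0.11], "fingers": 0.05}, {"twist": [0, 0, 0], "slide": [-0.12, 0, -0.11], "fingers": 0.05}])

```text
t: 5.35
eef_pos: [0.3992, 0.0739, 0.3055]
eef_rot: [0.706, -0.047, 0.706, 0.046]
contact_force: [0.3, 0.4, -1.6]
opening: 0.508
```

```bash
python3 b.py s4.png; python3 - <<'E'
from h import *
go([.595,-.1675,.24],97.4)
go([.595,-.1675,.24],97.4,-1)
go([.595,-.1675,.24],97.4,1)
print(ctrl.sense()['joints'])
E
```

```text
scene 370 x range [-0.0376  0.0427] y range [-0.0402  0.0397]
top 461 x range [-0.0412  0.0395] y range [-0.0384  0.0413]
tool x [-0.002 -0.001 -1.   ] y [-0.13   0.992 -0.001] pos [0.4007 0.0739 0.3045]
slide [0.0645, -0.2645, 0.1614] twist [-89.94, -0.15, -0.05]
tool x [-0.002 -0.001 -1.   ] y [-0.13   0.992 -0.001] pos [0.4007 0.0739 0.3045]
slide [0.0645, -0.2645, 0.1614] twist [90.06, -0.05, 0.15]
tool x [-0.002 -0.001 -1.   ] y [-0.13   0.992 -0.001] pos [0.4007 0.0739 0.3045]
slide [0.0645, -0.2645, 0.1614] twist [-89.94, -0.15, -0.05]
[-1.06080391e-01 -2.02595238e-04  1.67578289e+00 -1.63369984e-03
  1.46791241e+00 -1.80692723e+00]
```

View pics/s4t.png

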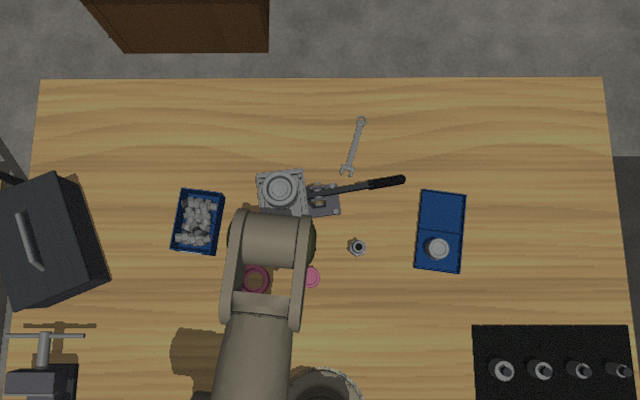

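Both cameras put the barrel rim within about 1.5 mm of the seat, at (280,188) in the top view. Next is the lever.

send_rows(rows=[{"twist": [8.5, 0, 0], "slide": [0.003, -0.025, 0.01], "fingers": 0.055}, {"twist": [17, 0, 0], "slide": [0.009, -0.05, 0.028], "fingers": 0.055}, {"twist": [25.5, 0, 0], "slide": [0.017, -0.075, 0.045], "fingers": 0.055}, {"twist": [34, 0, 0], "slide": [0.024, -0.1, 0.06], "fingers": 0.055}, {"twist": [42.5, 0, 0], "slide": [0.03, -0.125, 0.076], "fingers": 0.055}, {"twist": [51, 0, 0], "slide": [0.037, -0.15, 0.092], "fingers": 0.055}, {"twist": [59.5, 0, 0], "slide": [0.043, -0.175, 0.108], "fingers": 0.055}, {"twist": [68, 0, 0], "slide": [0.05, -0.2, 0.124], "fingers": 0.055}, {"twist": [76.5, 0, 0], "slide": [0.056, -0.225, 0.14], "fingers": 0.055}, {"twist": [85, 0, 0], "slide": [0.0645, -0.25, 0.155], "fingers": 0.055}, {"twist": [90, 0, 0], "slide": [0.0645, -0.2645, 0.1614], "fingers": 0.055}, {"twist": [90, 0, 0], "slide": [0.0645, -0.2645, 0.1614], "fingers": 0.055}, {"twist": [90, 0, 0], "slide": [0.0645, -0.2645, 0.1614], "fingers": 0.055}])

```text
t: 6.75
eef_pos: [0.5952, -0.1672, 0.2392]
eef_rot: [0.532, 0.465, 0.533, -0.467]
contact_force: [0.1, 0.8, 0.8]
opening: 0.641
```

```bash
python3 b.py s5.png; python3 - <<'E'
from h import *
go([.595,-.1675,.128],97.4)
E
```

```text
scene 369 x range [-0.0387  0.0426] y range [-0.0403  0.0398]
top 470 x range [-0.0408  0.0402] y range [-0.0384  0.0416]
tool x [-0.002 -0.001 -1.   ] y [ 0.991  0.132 -0.002] pos [ 0.595  -0.1667  0.2401]
slide [0.1121, 0.0001, 0.0006] twist [0.21, 0.06, 0.11]
```

View pics/s5.png

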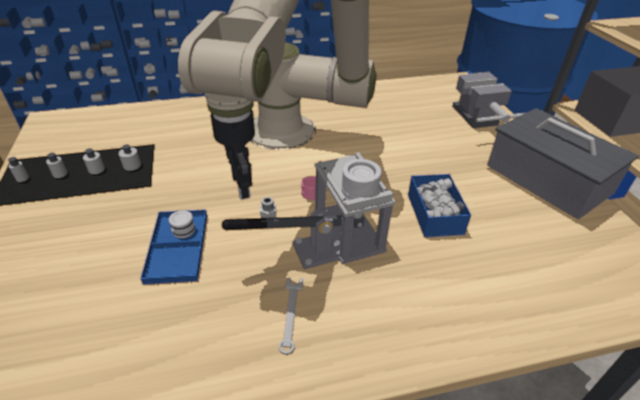

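The fingers are right above the handle, at (245,190) over (245,223). I'll go down and grip.

send_rows(rows=[{"twist": [0, 0, 0], "slide": [0.03, 0, 0.001], "fingers": 0.055}, {"twist": [0, 0, 0], "slide": [0.07, 0, 0.001], "fingers": 0.055}, {"twist": [0, 0, 0], "slide": [0.1, 0, 0.001], "fingers": 0.055}, {"twist": [0, 0, 0], "slide": [0.112, 0, 0.001], "fingers": 0.055}, {"twist": [0, 0, 0], "slide": [0.112, 0, 0.001], "fingers": 0.015}, {"twist": [0, 0, 0], "slide": [0.112, 0, 0.001], "fingers": 0.015}, {"twist": [0, 0, 0], "slide": [0.112, 0, 0.001], "fingers": 0.015}, {"twist": [0, 0, 0], "slide": [0.112, 0, 0.001], "fingers": 0.015}], newtons=50)

```text
t: 7.65
eef_pos: [0.5943, -0.1681, 0.1299]
eef_rot: [0.532, 0.464, 0.532, -0.467]
contact_force: [-8.2, 0.8, 1.5]
opening: 0.284
```

```bash
python3 - <<'E'
from h import *
s=ctrl.sense();print(s['opening']*.0854,s['contact_force'],s['eef_pos'])
E
```

```text
0.024274581562717532 [-8.19313759  0.76450063  1.49190633] [ 0.59432673 -0.16814898  0.12990434]
```

send_rows(rows=[{"twist": [0, 0, 0], "slide": [0.004, 0, 0.001], "fingers": 0.015}, {"twist": [0, 0, 0], "slide": [0.01, 0, 0.003], "fingers": 0.015}, {"twist": [0, 0, 0], "slide": [0.017, 0, 0.004], "fingers": 0.015}, {"twist": [0, 0, 0], "slide": [0.024, 0, 0.005], "fingers": 0.015}, {"twist": [0, 0, 0], "slide": [0.031, 0, 0.006], "fingers": 0.015}, {"twist": [0, 0, 0], "slide": [0.038, 0, 0.007], "fingers": 0.015}, {"twist": [0, 0, 0], "slide": [0.045, 0, 0.007], "fingers": 0.015}, {"twist": [0, 0, 0], "slide": [0.052, 0, 0.007], "fingers": 0.015}, {"twist": [0, 0, 0], "slide": [0.059, 0, 0.007], "fingers": 0.015}, {"twist": [0, 0, 0], "slide": [0.066, 0, 0.007], "fingers": 0.015}, {"twist": [0, 0, 0], "slide": [0.073, 0, 0.006], "fingers": 0.015}, {"twist": [0, 0, 0], "slide": [0.08, 0, 0.005], "fingers": 0.015}, {"twist": [0, 0, 0], "slide": [0.086, 0, 0.004], "fingers": 0.015}, {"twist": [0, 0, 0], "slide": [0.091, 0, 0.003], "fingers": 0.015}, {"twist": [0, 0, 0], "slide": [0.095, 0, 0.002], "fingers": 0.015}, {"twist": [0, 0, 0], "slide": [0.098, 0, 0.001], "fingers": 0.015}])

```text
t: 9.25
eef_pos: [0.5948, -0.1714, 0.0349]
eef_rot: [0.533, 0.464, 0.531, -0.467]
contact_force: [-7.4, -8.6, 8.3]
opening: 0.289
```

```bash
python3 b.py s6.png
```

```text
scene 350 x range [-0.0307  0.0423] y range [-0.0395  0.04  ]
top 411 x range [-0.0411  0.0397] y range [-0.0386  0.0415]
```

View pics/s6.png

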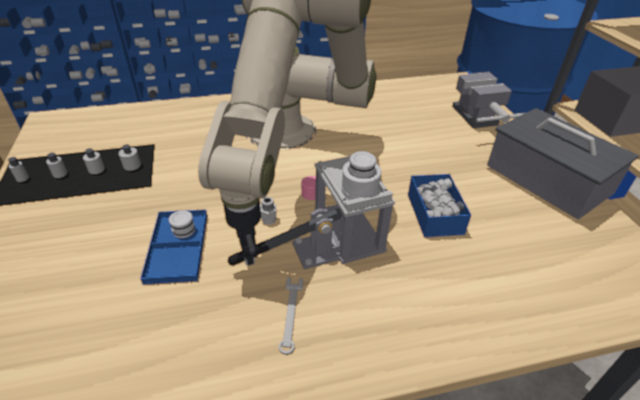

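The piston now stands proud of the barrel at (362,165), and the lever is nearly down. I'll take the last few millimetres slowly.

send_rows(rows=[{"twist": [0, 0, 0], "slide": [0.003, 0, -0.002], "fingers": 0.015}, {"twist": [0, 0, 0], "slide": [0.006, 0, -0.003], "fingers": 0.015}, {"twist": [0, 0, 0], "slide": [0.008, 0, -0.003], "fingers": 0.015}, {"twist": [0, 0, 0], "slide": [0.009, 0, -0.003], "fingers": 0.015}])

```text
t: 9.75
eef_pos: [0.5946, -0.1697, 0.0284]
eef_rot: [0.534, 0.464, 0.53, -0.468]
contact_force: [-9.1, -2.9, 10.3]
opening: 0.288
```

```bash
cat > p.py <<'E'
from h import *
import sys
for n in ('scene','top'):
    d=cam(n,n+sys.argv[1]+'.png'); X=cloud(d).reshape(-1,3)
    a=(X[:,0]>.45)&(X[:,0]<.68)&(X[:,1]>0)&(X[:,1]<.19)
    Q=X[a&(X[:,2]>.248)&(X[:,2]<.27)]
    print(n,len(Q),'top z',np.median(Q[:,2]),cv2.minEnclosingCircle(Q[:,:2].astype(np.float32)))
print(ctrl.sense()['contact_force'])
E
python3 p.py 7
```

```text
scene 381 top z 0.25520591389634295 ((0.564522922039032, 0.09328487515449524), 0.02857968583703041)
top 460 top z 0.2573076796526861 ((0.5619072318077087, 0.09500517696142197), 0.028635727241635323)
[-7.86134618 -3.8635459   8.14701941]
```

send_rows(rows=[{"twist": [0, 0, 0], "slide": [0.002, 0, 0], "fingers": 0.015}, {"twist": [0, 0, 0], "slide": [0.004, 0, 0], "fingers": 0.015}, {"twist": [0, 0, 0], "slide": [0.004, 0, 0], "fingers": 0.015}])

```text
t: 10.15
eef_pos: [0.5946, -0.1697, 0.0276]
eef_rot: [0.534, 0.464, 0.53, -0.468]
contact_force: [-12.4, 3.9, 16.2]
opening: 0.286
```

```bash
python3 p.py 8; python3 b.py s8.png
```

```text
scene 381 top z 0.2556495873980741 ((0.5647220611572266, 0.09344848245382309), 0.028558040037751198)
top 461 top z 0.2577136899260374 ((0.5617556571960449, 0.09500263631343842), 0.02863791398704052)
[-11.53065146   4.54306956  16.30890285]
scene 320 x range [-0.0315  0.0424] y range [-0.0399  0.0399]
top 398 x range [-0.0402  0.0401] y range [-0.0383  0.042 ]
```

The lever is on its hard stop: the force rose to 16 N with less than 1 mm of travel, and the piston top is at 0.258 m. I'll release and rise.

send_rows(rows=[{"twist": [0, 0, 0], "slide": [0, 0, 0], "fingers": 0.055}, {"twist": [0, 0, 0], "slide": [0, 0, 0], "fingers": 0.055}, {"twist": [0, 0, 0], "slide": [0, 0, 0], "fingers": 0.055}, {"twist": [0, 0, 0], "slide": [-0.04, 0, 0], "fingers": 0.055}, {"twist": [0, 0, 0], "slide": [-0.09, 0, 0], "fingers": 0.055}, {"twist": [0, 0, 0], "slide": [-0.14, 0, 0], "fingers": 0.085}, {"twist": [0, 0, 0], "slide": [-0.19, 0, 0], "fingers": 0.085}, {"twist": [0, 0, 0], "slide": [-0.24, 0, 0], "fingers": 0.085}, {"twist": [0, 0, 0], "slide": [-0.29, 0, 0], "fingers": 0.085}, {"twist": [0, 0, 0], "slide": [-0.295, 0, 0], "fingers": 0.085}])

```text
t: 11.35
eef_pos: [0.5957, -0.1676, 0.33]
eef_rot: [0.538, 0.465, 0.526, -0.467]
contact_force: [-0.3, -0.2, -0.2]
opening: 0.999
```

```bash
python3 p.py 9; python3 - <<'E'
from h import *
go([.563,.094,.32],97.4)
E
```

```text
scene 380 top z 0.2555781038265692 ((0.5639405846595764, 0.09521172195672989), 0.029931701719760895)
top 461 top z 0.2577397653200383 ((0.5616766810417175, 0.09463292360305786), 0.028663242235779762)
[-0.08814159 -0.43351328 -0.44173155]
tool x [ 0.003 -0.01  -1.   ] y [0.991 0.133 0.002] pos [ 0.5949 -0.1673  0.324 ]
slide [0.0013, 0.0032, -0.2633] twist [0.24, 0.57, -0.11]
```

View pics/scene9.png

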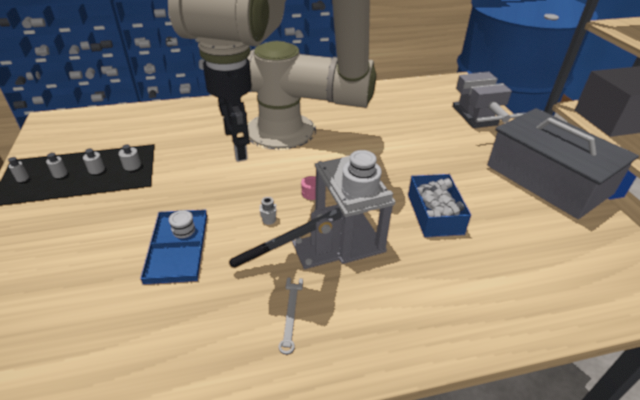

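The lever has stayed down, with its end at (235,262), and the piston is proud at (362,163). Now I'll move over the piston.

send_rows(rows=[{"twist": [0.2, 0.6, -0.1], "slide": [0, 0.001, -0.045], "fingers": 0.085}, {"twist": [0.2, 0.6, -0.1], "slide": [0, 0.002, -0.09], "fingers": 0.085}, {"twist": [0.2, 0.6, -0.1], "slide": [0, 0.002, -0.135], "fingers": 0.085}, {"twist": [0.2, 0.6, -0.1], "slide": [0, 0.003, -0.18], "fingers": 0.085}, {"twist": [0.2, 0.6, -0.1], "slide": [0.001, 0.003, -0.22], "fingers": 0.085}, {"twist": [0.2, 0.6, -0.1], "slide": [0.001, 0.003, -0.25], "fingers": 0.085}, {"twist": [0.2, 0.6, -0.1], "slide": [0.001, 0.003, -0.263], "fingers": 0.085}, {"twist": [0.2, 0.6, -0.1], "slide": [0.001, 0.003, -0.263], "fingers": 0.085}, {"twist": [0.2, 0.6, -0.1], "slide": [0.001, 0.003, -0.263], "fingers": 0.085}])

```text
t: 12.35
eef_pos: [0.563, 0.0927, 0.3196]
eef_rot: [0.531, 0.466, 0.532, -0.467]
contact_force: [0.6, -0.0, -0.3]
opening: 0.995
```

```bash
python3 - <<'E'
from h import *
go([.563,.094,.227],97.4)
cam('scene','s10.png')
E
```

```text
tool x [-0.001  0.    -1.   ] y [ 0.992  0.129 -0.001] pos [0.563  0.0927 0.3196]
slide [0.0926, 0.0003, -0.0012] twist [0.01, -0.02, 0.07]
```

View pics/s10.png

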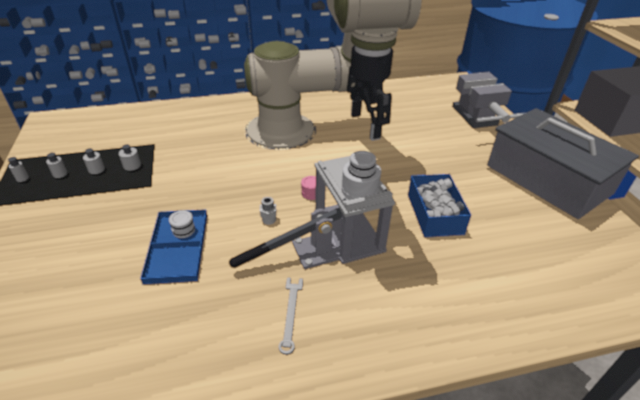

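The open fingers are above the piston at (370,110). I'll descend, then close.

send_rows(rows=[{"twist": [0, 0, 0], "slide": [0.03, 0, -0.001], "fingers": 0.085}, {"twist": [0, 0, 0], "slide": [0.06, 0, -0.001], "fingers": 0.085}, {"twist": [0, 0, 0], "slide": [0.082, 0, -0.001], "fingers": 0.085}, {"twist": [0, 0, 0], "slide": [0.09, 0, -0.001], "fingers": 0.085}, {"twist": [0, 0, 0], "slide": [0.092, 0, -0.001], "fingers": 0.07}, {"twist": [0, 0, 0], "slide": [0.092, 0, -0.001], "fingers": 0.045}, {"twist": [0, 0, 0], "slide": [0.092, 0, -0.001], "fingers": 0.045}, {"twist": [0, 0, 0], "slide": [0.092, 0, -0.001], "fingers": 0.045}, {"twist": [0, 0, 0], "slide": [0.092, 0, -0.001], "fingers": 0.045}], newtons=50)

```text
t: 13.3
eef_pos: [0.5634, 0.0932, 0.229]
eef_rot: [0.532, 0.467, 0.531, -0.467]
contact_force: [-1.3, -1.3, 6.3]
opening: 0.644
```

```bash
python3 - <<'E'
from h import *
s=ctrl.sense();print(s['opening']*.0854,s['contact_force'],s['eef_pos'])
d=cam('scene'); cv2.imwrite('pics/s11.png',cv2.resize(cv2.cvtColor(d['color'],4)[90:260,260:460],None,fx=3.5,fy=3.5))
E
```

```text
0.05496277242255905 [-1.29576627 -1.34437042  6.30824116] [0.56337962 0.09317678 0.22896948]
```

View pics/s11.png

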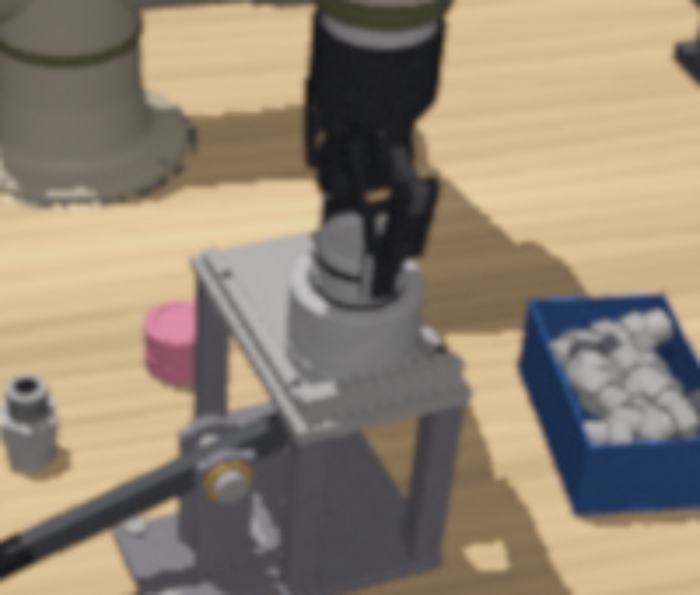

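The piston is gripped just above the rim, at 55 mm opening. I'll lift it straight up.

send_rows(rows=[{"twist": [0, 0, 0], "slide": [-0.004, 0, 0], "fingers": 0.045}, {"twist": [0, 0, 0], "slide": [-0.01, 0, 0], "fingers": 0.045}, {"twist": [0, 0, 0], "slide": [-0.02, 0, 0], "fingers": 0.045}, {"twist": [0, 0, 0], "slide": [-0.032, 0, 0], "fingers": 0.045}, {"twist": [0, 0, 0], "slide": [-0.05, 0, 0], "fingers": 0.045}, {"twist": [0, 0, 0], "slide": [-0.07, 0, 0], "fingers": 0.045}, {"twist": [0, 0, 0], "slide": [-0.085, 0, 0], "fingers": 0.045}, {"twist": [0, 0, 0], "slide": [-0.09, 0, 0], "fingers": 0.045}, {"twist": [0, 0, 0], "slide": [-0.09, 0, 0], "fingers": 0.045}])

```text
t: 14.25
eef_pos: [0.5634, 0.0933, 0.3197]
eef_rot: [0.532, 0.467, 0.53, -0.466]
contact_force: [0.1, 0.5, -3.0]
opening: 0.64
```

```bash
python3 b.py s12.png; python3 - <<'E'
from h import *
s=ctrl.sense();print(s['opening']*.0854,s['contact_force'],s['eef_pos'])
go([.5405,-.345,.20],82)
E
```

```text
scene 366 x range [-0.0381  0.0422] y range [-0.0392  0.0396]
top 11 x range [0.0056 0.0164] y range [0.0343 0.0407]
0.054968688971591746 [-0.66852243  0.1514781  -2.58021563] [0.56303425 0.09320721 0.31826569]
tool x [ 0. -0. -1.] y [0.992 0.128 0.   ] pos [0.563  0.0932 0.3183]
slide [0.1184, -0.0785, 0.4317] twist [15.36, 0.02, -0.02]
```

View pics/s12.png

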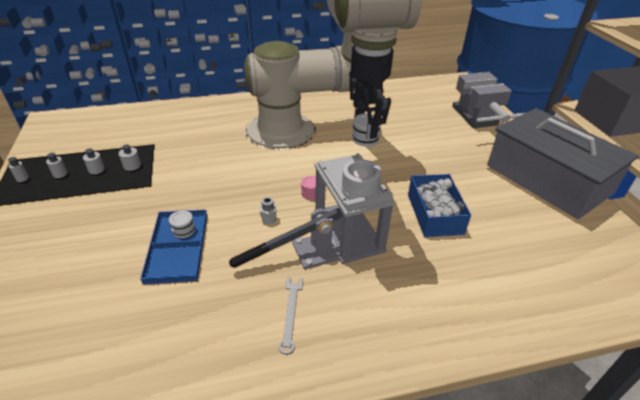

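The piston is held at (366,130), reads about 2.8 N, and is clear of the barrel, which still stands at the seat. I'll carry it to above the tray's empty bay.

send_rows(rows=[{"twist": [1, 0, 0], "slide": [0, -0.003, 0.015], "fingers": 0.045}, {"twist": [2, 0, 0], "slide": [0, -0.008, 0.045], "fingers": 0.045}, {"twist": [3, 0, 0], "slide": [0, -0.015, 0.085], "fingers": 0.045}, {"twist": [5, 0, 0], "slide": [0, -0.023, 0.125], "fingers": 0.045}, {"twist": [6, 0, 0], "slide": [0, -0.03, 0.165], "fingers": 0.045}, {"twist": [8, 0, 0], "slide": [0, -0.037, 0.205], "fingers": 0.045}, {"twist": [9, 0, 0], "slide": [0, -0.045, 0.245], "fingers": 0.045}, {"twist": [10, 0, 0], "slide": [0.01, -0.052, 0.285], "fingers": 0.045}, {"twist": [12, 0, 0], "slide": [0.03, -0.059, 0.325], "fingers": 0.045}, {"twist": [13, 0, 0], "slide": [0.055, -0.066, 0.365], "fingers": 0.045}, {"twist": [14, 0, 0], "slide": [0.08, -0.073, 0.4], "fingers": 0.045}, {"twist": [15.4, 0, 0], "slide": [0.105, -0.077, 0.42], "fingers": 0.045}, {"twist": [15.4, 0, 0], "slide": [0.116, -0.0785, 0.43], "fingers": 0.045}, {"twist": [15.4, 0, 0], "slide": [0.118, -0.0785, 0.432], "fingers": 0.045}, {"twist": [15.4, 0, 0], "slide": [0.118, -0.0785, 0.432], "fingers": 0.045}])

```text
t: 15.85
eef_pos: [0.5408, -0.345, 0.2011]
eef_rot: [0.464, 0.534, 0.464, -0.534]
contact_force: [-0.6, 0.3, -2.7]
opening: 0.639
```

```bash
python3 - <<'E'
from h import *
d=cam('scene','s13.png'); s=ctrl.sense();print(s['opening']*.0854,s['contact_force'])
go([.541,-.345,.05],82)
W=cloud(d).reshape(-1,3); t=s['eef_pos']
Q=W[(np.hypot(W[:,0]-t[0],W[:,1]-t[1])<.045)&(W[:,2]>.1)&(W[:,2]<.23)]; print(np.percentile(Q[:,2],[0,1,2,5,10])-t[2])
E
```

```text
0.05456711163671028 [ 0.97133849  0.51535557 -3.06374486]
tool x [ 0.002 -0.001 -1.   ] y [ 0.99  -0.139  0.002] pos [ 0.5411 -0.3447  0.2017]
slide [0.1517, -0.0004, 0.0002] twist [0.03, 0.06, -0.11]
[-0.01788647 -0.01613421 -0.01578719 -0.0132845  -0.01070794]
```

View pics/s13.png

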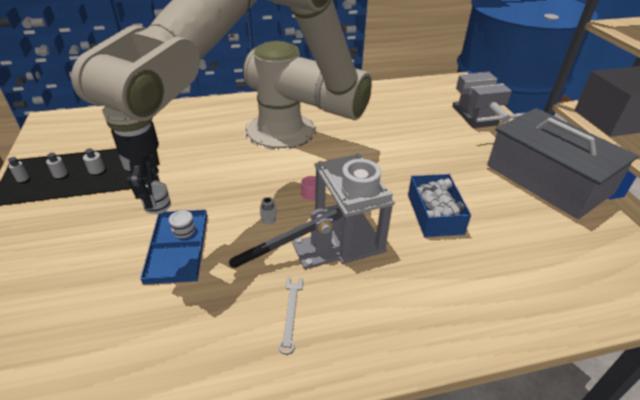

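The piston hangs upright over the empty bay, its bottom about 17 mm below the TCP, so contact is due at TCP z of about 0.020. I'll lower it.

send_rows(rows=[{"twist": [0, 0, 0], "slide": [0.015, 0, 0], "fingers": 0.045}, {"twist": [0, 0, 0], "slide": [0.045, 0, 0], "fingers": 0.045}, {"twist": [0, 0, 0], "slide": [0.08, 0, 0], "fingers": 0.045}, {"twist": [0, 0, 0], "slide": [0.115, 0, 0], "fingers": 0.045}, {"twist": [0, 0, 0], "slide": [0.14, 0, 0], "fingers": 0.045}, {"twist": [0, 0, 0], "slide": [0.155, 0, 0], "fingers": 0.045}, {"twist": [0, 0, 0], "slide": [0.165, 0, 0], "fingers": 0.045}, {"twist": [0, 0, 0], "slide": [0.17, 0, 0], "fingers": 0.045}, {"twist": [0, 0, 0], "slide": [0.172, 0, 0], "fingers": 0.045}, {"twist": [0, 0, 0], "slide": [0.172, 0, 0], "fingers": 0.045}])

```text
t: 16.9
eef_pos: [0.5418, -0.3452, 0.0305]
eef_rot: [0.465, 0.534, 0.463, -0.533]
contact_force: [-0.0, -0.4, -2.5]
opening: 0.643
```

```bash
python3 - <<'E'
from h import *
d=cam('scene'); cv2.imwrite('pics/s14.png',cv2.resize(cv2.cvtColor(d['color'],4)[170:310,100:260],None,fx=4,fy=4))
go([.541,-.345,.02],82)
E
```

```text
tool x [ 0.003 -0.002 -1.   ] y [ 0.99  -0.139  0.003] pos [ 0.5418 -0.3452  0.0307]
slide [0.0107, -0.0008, -0.0001] twist [0.03, 0.11, -0.18]
```

View pics/s14.png

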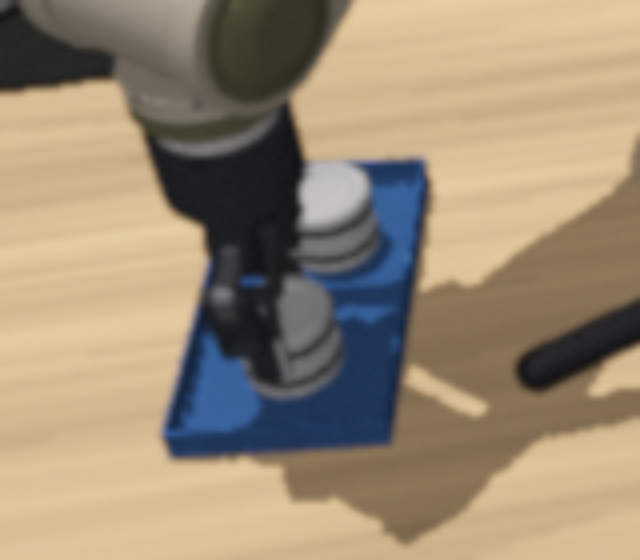

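The piston is centred in the empty bay. I'll creep down until the force changes.

send_rows(rows=[{"twist": [0, 0, 0], "slide": [0.002, 0, 0], "fingers": 0.045}, {"twist": [0, 0, 0], "slide": [0.004, 0, 0], "fingers": 0.045}, {"twist": [0, 0, 0], "slide": [0.006, 0, 0], "fingers": 0.045}, {"twist": [0, 0, 0], "slide": [0.008, 0, 0], "fingers": 0.045}, {"twist": [0, 0, 0], "slide": [0.008, 0, 0], "fingers": 0.045}])

```text
t: 17.45
eef_pos: [0.5416, -0.3451, 0.0222]
eef_rot: [0.465, 0.534, 0.463, -0.533]
contact_force: [-0.0, -0.1, -2.5]
opening: 0.639
```

send_rows(rows=[{"twist": [0, 0, 0], "slide": [0.001, 0, 0], "fingers": 0.045}, {"twist": [0, 0, 0], "slide": [0.002, 0, 0], "fingers": 0.045}, {"twist": [0, 0, 0], "slide": [0.003, 0, 0], "fingers": 0.045}, {"twist": [0, 0, 0], "slide": [0.003, 0, 0], "fingers": 0.045}])

```text
t: 17.85
eef_pos: [0.5417, -0.3452, 0.02]
eef_rot: [0.465, 0.534, 0.463, -0.533]
contact_force: [-2.4, 1.4, 3.9]
opening: 0.637
```

It has touched down: the force went from -2.5 to +3.9 N at the expected height. I'll release gently and rise.

send_rows(rows=[{"twist": [0, 0, 0], "slide": [0, 0, 0], "fingers": 0.056}, {"twist": [0, 0, 0], "slide": [0, 0, 0], "fingers": 0.06}, {"twist": [0, 0, 0], "slide": [0, 0, 0], "fingers": 0.068}, {"twist": [0, 0, 0], "slide": [0, 0, 0], "fingers": 0.074}, {"twist": [0, 0, 0], "slide": [0, 0, 0], "fingers": 0.074}, {"twist": [0, 0, 0], "slide": [-0.015, 0, 0], "fingers": 0.074}, {"twist": [0, 0, 0], "slide": [-0.04, 0, 0], "fingers": 0.074}, {"twist": [0, 0, 0], "slide": [-0.08, 0, 0], "fingers": 0.074}, {"twist": [0, 0, 0], "slide": [-0.13, 0, 0], "fingers": 0.055}, {"twist": [0, 0, 0], "slide": [-0.17, 0, 0], "fingers": 0.055}, {"twist": [0, 0, 0], "slide": [-0.18, 0, 0], "fingers": 0.055}])

```text
t: 18.95
eef_pos: [0.5424, -0.3457, 0.2067]
eef_rot: [0.469, 0.534, 0.46, -0.533]
contact_force: [-0.1, 0.4, -0.4]
opening: 0.641
```

```bash
python3 - <<'E'
from h import *
d=cam('scene','s15.png'); X=cloud(d).reshape(-1,3)
Q=X[(abs(X[:,0]-.541)<.05)&(abs(X[:,1]+.345)<.05)&(X[:,2]>.043)&(X[:,2]<.07)]; print(len(Q),np.median(Q,0),np.ptp(Q[:,2]),cv2.minEnclosingCircle(Q[:,:2].astype(np.float32)))
go([.595,-.168,.20],97.4)
E
```

```text
360 [ 0.54541174 -0.34436939  0.04710193] 0.009205038948365975 ((0.54347825050354, -0.34483563899993896), 0.02897510677576065)
tool x [ 0.008 -0.008 -1.   ] y [ 0.99  -0.138  0.009] pos [ 0.5422 -0.3456  0.2055]
slide [0.0046, 0.0277, -0.1832] twist [-15.36, 0.43, -0.47]
```

View pics/s15.png

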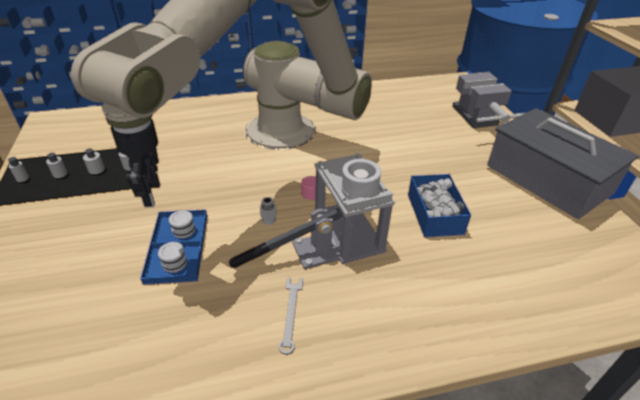

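The piston stands upright in the empty bay at (172,257), with its top at 0.047–0.049 m. Now the lever goes back up.

send_rows(rows=[{"twist": [-3, 0, 0], "slide": [0.001, 0.005, -0.03], "fingers": 0.055}, {"twist": [-8, 0.2, -0.2], "slide": [0.003, 0.012, -0.075], "fingers": 0.055}, {"twist": [-12, 0.4, -0.4], "slide": [0.004, 0.02, -0.12], "fingers": 0.055}, {"twist": [-15.4, 0.4, -0.5], "slide": [0.005, 0.025, -0.16], "fingers": 0.055}, {"twist": [-15.4, 0.4, -0.5], "slide": [0.005, 0.028, -0.182], "fingers": 0.055}, {"twist": [-15.4, 0.4, -0.5], "slide": [0.005, 0.028, -0.183], "fingers": 0.055}, {"twist": [-15.4, 0.4, -0.5], "slide": [0.005, 0.028, -0.183], "fingers": 0.055}])

```text
t: 19.7
eef_pos: [0.595, -0.1683, 0.1991]
eef_rot: [0.531, 0.466, 0.532, -0.467]
contact_force: [-0.2, 0.5, 0.9]
opening: 0.643
```

```bash
python3 - <<'E'
from h import *
go([.595,-.168,.027],97.4)
E
```

```text
tool x [-0.002 -0.    -1.   ] y [ 0.992  0.13  -0.002] pos [ 0.595  -0.1683  0.1991]
slide [0.1721, 0.0003, -0.0003] twist [0.07, 0.01, 0.09]
```

send_rows(rows=[{"twist": [0, 0, 0], "slide": [0.03, 0, 0], "fingers": 0.055}, {"twist": [0, 0, 0], "slide": [0.07, 0, 0], "fingers": 0.055}, {"twist": [0, 0, 0], "slide": [0.11, 0, 0], "fingers": 0.055}, {"twist": [0, 0, 0], "slide": [0.145, 0, 0], "fingers": 0.055}, {"twist": [0, 0, 0], "slide": [0.165, 0, 0], "fingers": 0.055}, {"twist": [0, 0, 0], "slide": [0.17, 0, 0], "fingers": 0.055}, {"twist": [0, 0, 0], "slide": [0.171, 0, 0], "fingers": 0.055}, {"twist": [0, 0, 0], "slide": [0.171, 0, 0], "fingers": 0.015}, {"twist": [0, 0, 0], "slide": [0.171, 0, 0], "fingers": 0.015}, {"twist": [0, 0, 0], "slide": [0.171, 0, 0], "fingers": 0.015}, {"twist": [0, 0, 0], "slide": [0.171, 0, 0], "fingers": 0.015}])

```text
t: 20.8
eef_pos: [0.5944, -0.1689, 0.0294]
eef_rot: [0.531, 0.466, 0.532, -0.467]
contact_force: [-5.6, -0.9, 5.2]
opening: 0.288
```

The handle is gripped. I'll raise it along the reverse arc.

send_rows(rows=[{"twist": [0, 0, 0], "slide": [-0.004, 0, 0.001], "fingers": 0.015}, {"twist": [0, 0, 0], "slide": [-0.01, 0, 0.003], "fingers": 0.015}, {"twist": [0, 0, 0], "slide": [-0.017, 0, 0.004], "fingers": 0.015}, {"twist": [0, 0, 0], "slide": [-0.024, 0, 0.005], "fingers": 0.015}, {"twist": [0, 0, 0], "slide": [-0.031, 0, 0.006], "fingers": 0.015}, {"twist": [0, 0, 0], "slide": [-0.038, 0, 0.007], "fingers": 0.015}, {"twist": [0, 0, 0], "slide": [-0.045, 0, 0.007], "fingers": 0.015}, {"twist": [0, 0, 0], "slide": [-0.052, 0, 0.007], "fingers": 0.015}, {"twist": [0, 0, 0], "slide": [-0.059, 0, 0.007], "fingers": 0.015}, {"twist": [0, 0, 0], "slide": [-0.066, 0, 0.007], "fingers": 0.015}, {"twist": [0, 0, 0], "slide": [-0.073, 0, 0.006], "fingers": 0.015}, {"twist": [0, 0, 0], "slide": [-0.08, 0, 0.005], "fingers": 0.015}, {"twist": [0, 0, 0], "slide": [-0.086, 0, 0.004], "fingers": 0.015}, {"twist": [0, 0, 0], "slide": [-0.092, 0, 0.003], "fingers": 0.015}, {"twist": [0, 0, 0], "slide": [-0.097, 0, 0.001], "fingers": 0.015}, {"twist": [0, 0, 0], "slide": [-0.1, 0, 0], "fingers": 0.015}, {"twist": [0, 0, 0], "slide": [-0.102, 0, 0], "fingers": 0.015}])

```text
t: 22.5
eef_pos: [0.5943, -0.1685, 0.1315]
eef_rot: [0.531, 0.466, 0.532, -0.467]
contact_force: [-1.4, 4.8, -12.3]
opening: 0.286
```

send_rows(rows=[{"twist": [0, 0, 0], "slide": [-0.002, 0, 0], "fingers": 0.015}, {"twist": [0, 0, 0], "slide": [-0.003, 0, 0], "fingers": 0.015}])

```text
t: 22.7
eef_pos: [0.5941, -0.1677, 0.1342]
eef_rot: [0.53, 0.466, 0.533, -0.467]
contact_force: [-0.7, 7.6, -12.7]
opening: 0.283
```

send_rows(rows=[{"twist": [0, 0, 0], "slide": [-0.002, 0, 0], "fingers": 0.015}, {"twist": [0, 0, 0], "slide": [-0.003, 0, 0], "fingers": 0.015}, {"twist": [0, 0, 0], "slide": [-0.003, 0, 0], "fingers": 0.015}])

```text
t: 23.0
eef_pos: [0.594, -0.1669, 0.137]
eef_rot: [0.53, 0.466, 0.533, -0.467]
contact_force: [-1.2, 7.4, -10.6]
opening: 0.283
```

```bash
cat > l.py <<'E'
from h import *
import sys
d=cam('scene',sys.argv[1]); X=cloud(d).reshape(-1,3); C=d['color'].reshape(-1,3).astype(int)
for nm,lo,hi in (('free end',-.22,-.19),('inner',-.14,-.12)):
    Q=X[(C.max(1)<60)&(abs(X[:,0]-.6)<.03)&(X[:,1]>lo)&(X[:,1]<hi)&(X[:,2]<.19)]; print(nm,len(Q),Q.mean(0).round(4))
    X0=np.load('scene0.npz'); Y=cloud(dict(X0)).reshape(-1,3);c=X0['color'].reshape(-1,3).astype(int)
    Q=Y[(c.max(1)<60)&(abs(Y[:,0]-.6)<.03)&(Y[:,1]>lo)&(Y[:,1]<hi)&(Y[:,2]<.19)]; print(' start',len(Q),Q.mean(0).round(4))
E
python3 l.py s16.png
```

```text
free end 101 [ 0.6064 -0.2013  0.1673]
 start 105 [ 0.6067 -0.2018  0.1617]
inner 83 [ 0.5975 -0.1305  0.1459]
 start 79 [ 0.5974 -0.1305  0.142 ]
```

View pics/s16.png

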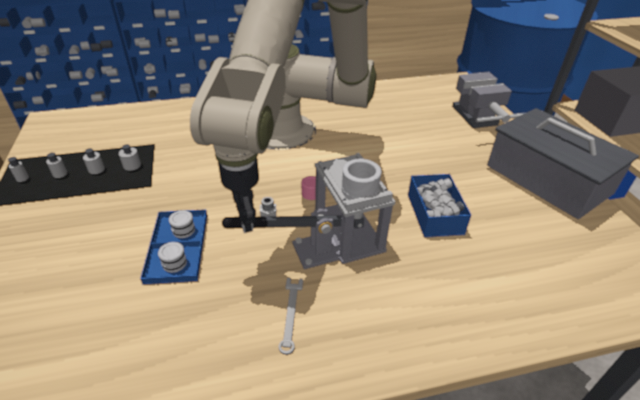

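The handle is now a few millimetres above where it started, so the lever is fully up. I'll release and withdraw.

send_rows(rows=[{"twist": [0, 0, 0], "slide": [0, 0, 0], "fingers": 0.06}, {"twist": [0, 0, 0], "slide": [0, 0, 0], "fingers": 0.06}, {"twist": [0, 0, 0], "slide": [0, 0, 0], "fingers": 0.06}, {"twist": [0, 0, 0], "slide": [0, 0, 0], "fingers": 0.06}, {"twist": [0, 0, 0], "slide": [-0.03, 0, 0], "fingers": 0.06}, {"twist": [0, 0, 0], "slide": [-0.07, 0, 0], "fingers": 0.06}, {"twist": [0, 0, 0], "slide": [-0.11, 0, 0], "fingers": 0.06}, {"twist": [0, 0, 0], "slide": [-0.15, 0, 0], "fingers": 0.06}, {"twist": [0, 0, 0], "slide": [-0.16, 0, 0], "fingers": 0.06}, {"twist": [0, 0, 0], "slide": [-0.16, 0, 0], "fingers": 0.06}])

```text
t: 24.05
eef_pos: [0.5951, -0.1676, 0.2986]
eef_rot: [0.531, 0.466, 0.532, -0.466]
contact_force: [0.1, -0.4, -0.6]
opening: 0.699
```

```bash
python3 l.py s17.png; python3 b.py s18.png; python3 - <<'E'
from h import *
print(ctrl.sense()['contact_force'])
d=cam('scene'); X=cloud(d).reshape(-1,3); Y=cloud(dict(np.load('scene0.npz'))).reshape(-1,3)
Q=X[(abs(X[:,0]-.541)<.05)&(abs(X[:,1]+.345)<.05)&(X[:,2]>.043)&(X[:,2]<.07)]; print(cv2.minEnclosingCircle(Q[:,:2].astype(np.float32)),np.median(Q[:,2]))
for nm,x,y,r in (('pulled',.433,-.322,.05),('coupling',.437,-.102,.04)):
    for Z in (Y,X):
        Q=Z[(np.hypot(Z[:,0]-x,Z[:,1]-y)<r)&(Z[:,2]>.035)]; print(nm,Q.mean(0).round(4))
E
```

```text
free end 102 [ 0.6062 -0.2013  0.1671]
 start 105 [ 0.6067 -0.2018  0.1617]
inner 88 [ 0.597  -0.1301  0.1461]
 start 79 [ 0.5974 -0.1305  0.142 ]
scene 364 x range [-0.0387  0.0419] y range [-0.0402  0.0394]
top 444 x range [-0.041   0.0401] y range [-0.0385  0.0415]
[-0.03476735  0.16326472  0.20177685]
((0.5434931516647339, -0.3424576222896576), 0.0297925416380167) 0.04701104033071246
pulled [ 0.4398 -0.322   0.0457]
pulled [ 0.4397 -0.3219  0.0458]
coupling [ 0.4456 -0.1062  0.0536]
coupling [ 0.4455 -0.1062  0.0535]
```

View pics/s18.png

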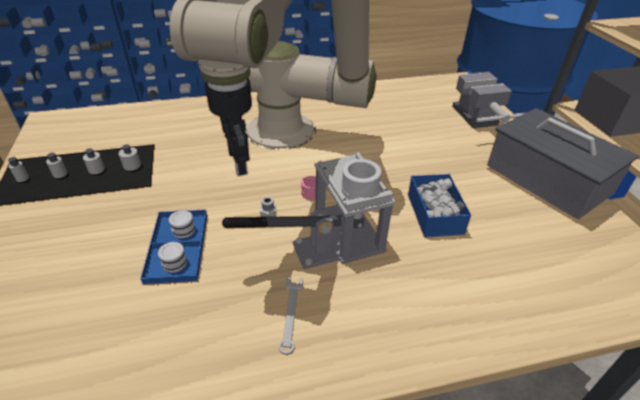

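The picture shows the lever up at (270,222), the empty barrel at the stop at (361,177), the piston in the bay at (172,257), and the other parts unmoved. I'll hand the job in.

```bash
python3 -c "
from h import *
print(workorder.close_job())"
```

```text
the job is handed in; nothing more can be done
None
```

I finished the whole sequence and handed the job in at about 24 s of the 72 s allowed. No verdict is reported, so these are my own last checks:

- **Barrel:** I slid it until the push met the end stop (force rose to 18 N). It stands level there, with its rim centred within about 2 mm of the ram hole in both cameras.
- **Piston:** The lever was pressed to its hard stop, which put the piston's top at about 0.258 m. I lifted it out and set it down at the first touch of the tray floor. It stands in the +x bay near (0.543, -0.344), with its top at 0.047 m on the scene camera, where 0.049 m is expected. That camera read about 2 mm low throughout.
- **Lever:** The handle is back up, about 4–5 mm higher than where it started. It was released, and the arm is clear, with contact force about 0.
- **Other things:** The pulled piston and the coupling measured within about 0.2 mm of where they started. I checked the spanner only by eye, and it looks unmoved.

No check failed. The two cameras differed by 2–3 mm at most, close to the stated calibration of about 2 mm.

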